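# Refit the tongued cover on a feed gearbox

### The job

Close the open gearbox on the bench with the cover that has a tongue: hook its tongue under the keeper lip at a tilt, then swing the other end down so that the cover lies flat inside the rim, and let go. Leave the shorter plain cover where it lies.

Things in the scene. Friction and masses are not known exactly. Their poses are not given: they have to be found in the camera images.
- cover: Loose aluminium plate lying flat, 104 (x) x 90 (y) x 6 mm, plus a tongue on its -x edge; 0.3 kg. On top a black bridge handle over the balance point: flat upright bar 60 long (x), 12 thick (y), from 30 to 56 mm above the underside, on two legs. Origin on the underside below the handle's middle; plate from x = -44 to +60, tongue end at x = -70 mm; z up.
- tongue (a point): Middle of the end edge of the cover's tongue, at the underside: cover's (-70, 0, 0) mm. The tongue is 56 wide (y), 26 long (x), 6 mm thick. It goes under the gearbox's lip while the cover's other end is raised above the stop wall (flat, it cannot go in). Seated, the cover's origin is over the gearbox's origin, axes parallel, 8 mm play each way.
- gearbox: Green open-topped casting, fixed. Origin at bench level; z up. Flat seat for the cover at z = 60 mm, opening with gears in it. Recess x -78 to 68, y -53 to 53 mm. At its -x end (towards the robot) a steel keeper lip overhangs x -78 to -52, underside z = 82, top 87, sides closed. Stop wall at +x end: top z = 80, 10 thick. Side rims: top z = 70, 10 thick.
- plain_cover: The wrong cover, loose: same plate and handle but square, 90 x 90 mm, without a tongue. Origin on the underside below the middle of the handle.
Mind the look-alikes: they are no part of the job. Leave any purple look-alike of the cover alone.

How it is judged:
By the outcome, as a careful person would: the job done as asked, in the order asked, and still so for the second after the job is handed in, with the robot touching nothing.
It also fails if it takes over 38 s, if anything falls off the work surface, if the arm or the gripper's body presses on something with over 40 N, if the wrist force passes 120 N, or if a joint passes its speed limit or range.

### The arm

A 7-joint arm with a two-finger parallel gripper is mounted at the origin on the work surface. World frame = base frame: x ahead of the robot, y to its left, z up, the work surface at z = 0. Lengths are in mm, angles in rad, forces in N, time in s.
With the tool pointing down it reaches from about 400 to 850 mm from the base axis. Payload 6.9 kg.
Tool frame: the origin (TCP) lies midway between the tips of the shut fingers; the grasp point (between the pads) lies 19 mm behind it; z points along the fingers, y is the direction in which the jaws open and shut (so a half turn about z gives the same grasp; the last joint's range is limited). The gripper opens to 85 mm and grips with 20 to 120 N. Pads are 22 mm wide; open, the fingers measure 114 mm over their backs; the gripper's body (76 mm by 85 mm) begins 54 mm behind the grasp point. The pads swing forward as they close: fully open they stand 13 mm farther back than shut.
Start: joints at [1.433, 0.507, -0.238, 1.5, 0.126, 1.149, -0.155], TCP at [150.234, -606.664, 231.275] pointing down, gripper open.
Joint ranges: [-3.08, 3.08], [-0.24, 2.05], [-1.43, 1.35], [0, 2.5], [-1.52, 4.66], [0.17, 1.96], [-2.89, 2.89]. Speed limits (rad/s): [2.39, 2.39, 3.14, 3.14, 3.14, 3.14, 3.14].

### API

Orientations are given as a rotation vector (axis times angle).
In Python, from cell import sense, snapshot, close_job gives the robot as it stands. The module is installed in compiled form; this text tells all that it offers.
- The arm moves only by the tool step_arm, never from a script. Its argument "increments" is a list of rows, each a list of 5 numbers: the shift along the tool's x, y, z in cm, then the turn about the tool's z in degrees, then the closure, from 0 (fully open) to 1 (shut). A call has exactly 8 rows; each row shifts and turns the commanded pose from where the row before left it, along the tool's axes as they then stand; what a row does not reach is not made up. A row lasts 1/8 s, in which the tool goes at most 62.5 mm and 10.7 degrees, less where a joint would pass 70% of its speed; a pose out of reach is approached as far as the arm can. A call with a gripper value outside its range is refused whole. The fingers move at their own pace and stop on an object; the grip force is fixed at half the most. Time passes only in rows, so rows that do not move let the fingers close, or fill a call up. It gives the time, the measured TCP pose, the force and the opening at its end, in the units of the state.
- sense(): the state, without advancing time (a new reading comes with each control period).
- snapshot(name): name is "scene" or "top" or "wrist"; returns a dict with "pixels" (480x640x3 uint8, red, green, blue), "z_map" (480x640 float32, mm along the optical axis (not along the pixel's ray), 0 where there is no reading), "K" (3x3 intrinsics, pixels), "k1" (the pictures are not rectified: a ray, as slopes to the right and down, at radius r is drawn at 1 + k1 r^2 times it, then the intrinsics apply), "xyz" and "orientation" of the camera in the world. Camera axes: x right, y down, z forward; pixel columns grow to the right and rows downward; lengths in mm; the calibration is good to about 2 mm. A picture is of the moment at which its call begins.
- close_job(): hands the job in, once; it reports no verdict.
The state is a dict: "time_s": time; "q": joint angles; "joint_velocities": joint speeds; "effort": joint torques, N m; "tcp_pos": TCP position; "orientation": TCP orientation; "contact_force": force on the tool from outside, world axes, zero at the start; "wrist_torque": the same for the moment, N m; "grip_width": finger opening in mm.
Only numpy, scipy, OpenCV 4.12 (cv2) and the standard library are available. Lean on these libraries where they do the work, as an engineer would, in place of code of your own. Each camera call takes 0.05 s, during which the arm holds its last target.

## Working session

There is one attempt and no reset: what is moved stays moved. The work goes in short steps, Python scripts to look and compute and a tool call to move; the robot and the scene stay as the last step left them, time stands still between calls to the robot, and variables do not carry over. Pictures are saved under pics/ and viewed, and the job is handed in when it is done.

Besides the shell and the picture viewer there is one more tool, called after ">>>" in YAML: its name, and indented under it one key for each argument. step_arm: Moves the arm, as the interface text tells. Its arguments: {"type":"object","properties":{"increments":{"type":"array","items":{"type":"array","items":{"type":"number"}}}},"required":["increments"]}

```bash
mkdir -p pics; ls; cat > h.py <<'E'
import numpy as np, cv2
from cell import sense, snapshot
from scipy.spatial.transform import Rotation as R
def save(n,s):
    cv2.imwrite('pics/'+n+'.png', s['pixels'][:,:,::-1])
def cloud(s):
    K=np.array(s['K']);h,w=s['z_map'].shape
    u,v=np.meshgrid(np.arange(w),np.arange(h))
    xd=(u-K[0,2])/K[0,0]; yd=(v-K[1,2])/K[1,1]
    x,y=xd.copy(),yd.copy()
    for _ in range(20):
        f=1+s['k1']*(x*x+y*y); x=xd/f;y=yd/f
    z=s['z_map']; P=np.stack([x*z,y*z,z],-1)
    W=P@R.from_rotvec(s['orientation']).as_matrix().T+np.array(s['xyz'])
    W[z<=0]=np.nan
    return W
E
python3 - <<'E'
from h import *
import pickle
st=sense(); print(st)
for n in ['scene','top']:
    s=snapshot(n); save(n+'0',s); pickle.dump(s,open(n+'0.pkl','wb')); print(n,s['xyz'],s['orientation'],s['K'],s['k1'])
E
```

```text
pics
{'time_s': 0.0, 'q': array([ 1.43349211,  0.50831052, -0.23751744,  1.50116094,  0.12571108,
        1.14890887, -0.15477866]), 'joint_velocities': array([ 7.58008512e-04, -3.76840796e-04,  1.61207517e-04, -9.82740674e-04,
        2.19555628e-04,  9.17255712e-05,  3.32883651e-04]), 'effort': array([-1.04905183e-03, -6.20596862e+01, -2.18752630e+00, -2.49645245e+01,
        1.24425406e-02,  1.19740664e-02,  4.01739885e-05]), 'tcp_pos': array([ 150.05676217, -606.18337558,  230.43669863]), 'orientation': array([-3.11669878e+00, -3.80306957e-01,  4.26228738e-04]), 'contact_force': array([ 0.47534324,  0.14050831, -0.25457499]), 'wrist_torque': array([ 0.02864151,  0.01666501, -0.03386735]), 'grip_width': 85.3441068924888}
scene [1127.39329943  -40.53187898  737.92315495] [-1.96676728 -1.45214215  0.63176799] [[436.54548241   0.         322.77991497]
 [  0.         436.54548241 235.72741321]
 [  0.           0.           1.        ]] -0.04796428271668513
top [336.22678751 138.09280424 845.94114435] [-2.13104325  2.14118404 -0.15083737] [[475.69421163   0.         320.7716726 ]
 [  0.         475.69421163 235.02522238]
 [  0.           0.           1.        ]] 0.021676529207020283
```

View pics/top0.png

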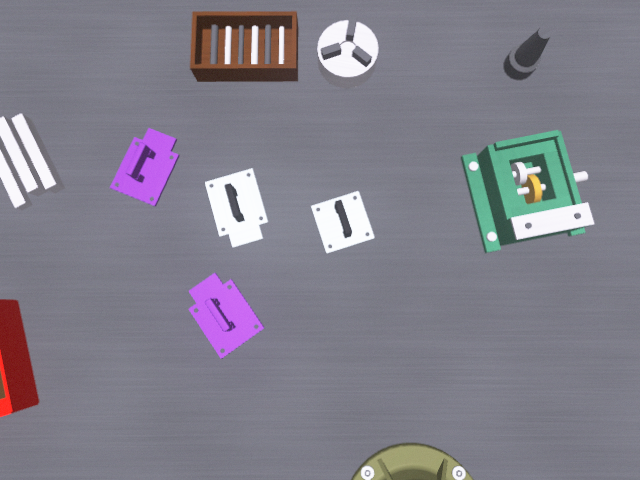

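View pics/scene0.png

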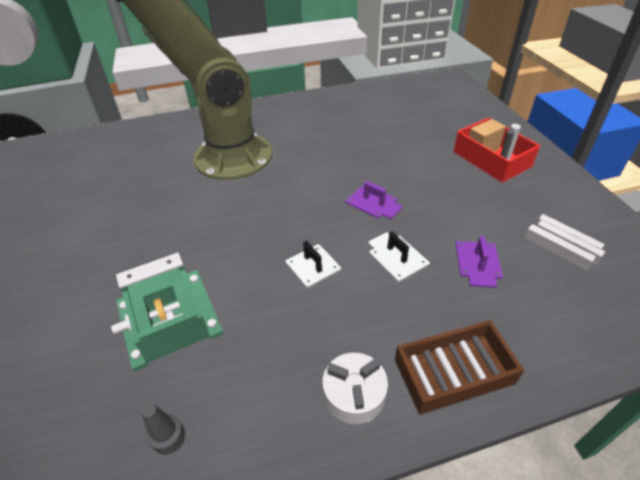

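The cover could be confused with four things in the top view:
- White plate with a tongue at (237,207).
- White square plate at (343,222), which is the plain cover.
- Purple look-alikes at (148,167) and (226,315).

By the description I choose (237,207), with its tongue towards (246,238). The gearbox is at (530,190), with its lip at (552,221). Next I'll measure the poses and check a close crop.

```bash
cat > m.py <<'E'
from h import *
import pickle
s=pickle.load(open('top0.pkl','rb')); W=cloud(s); im=s['pixels'].astype(int)
cv2.imwrite('pics/crop_top.png', cv2.resize(np.hstack([s['pixels'][150:260,190:300],s['pixels'][120:230+0,0:1].repeat(2,1),s['pixels'][150:260,290:400]])[:,:,::-1],None,fx=3.5,fy=3.5,interpolation=cv2.INTER_CUBIC))
cv2.imwrite('pics/crop_box.png', cv2.resize(s['pixels'][115:265,450:610][:,:,::-1],None,fx=4,fy=4,interpolation=cv2.INTER_CUBIC))
v=np.zeros(W.shape[:2],bool)
def region(x0,x1,y0,y1):
    m=np.zeros_like(v); m[y0:y1,x0:x1]=1; return m
print('bench z',np.nanmedian(W[350:400,400:600,2]))
for nm,r in [('cover',(195,280,160,255)),('plain',(300,385,185,260))]:
    m=region(*r); br=im.min(2)>150; dk=(im.max(2)<45)
    mw=m&br
    # include handle
    P=W[mw]; print(nm,'plate z',np.nanmedian(P[:,2]),mw.sum())
    hz=m&(W[:,:,2]>45); H=W[hz]; print(' handle n',len(H),'z',np.nanpercentile(H[:,2],[5,50,95]),'c',np.nanmean(H,0))
    rr=cv2.minAreaRect(H[:,:2].astype(np.float32)); print(' hrect',rr)
    d=H[:,:2]-H[:,:2].mean(0); w_,V=np.linalg.eigh(d.T@d); print(' handle dir deg',np.degrees(np.arctan2(V[1,1],V[0,1])))
    rr=cv2.minAreaRect(P[:,:2].astype(np.float32)); print(' prect',rr, 'mean',P[:,:2].mean(0))
m=region(455,600,125,260)
z=W[:,:,2]
h,e=np.histogram(z[m&(z>2)],bins=np.arange(0,130,2)); print([(int(a),int(b)) for a,b in zip(e,h) if b>30])
E
python3 m.py
```

```text
bench z 0.6042644649934914
cover plate z 6.290677995352553 3064
 handle n 271 z [49.60375599 56.02668148 58.48830783] c [519.00582541 298.72702604  55.60014211]
 hrect ((519.9503784179688, 299.41595458984375), (60.844993591308594, 12.321168899536133), 15.554411888122559)
 handle dir deg -164.15610939617704
 prect ((nan, nan), (0.0, 0.0), 0.0) mean [nan nan]
plain plate z 6.190798149748787 2302
 handle n 262 z [52.17978242 55.83954355 58.17882866] c [488.4229291  110.36752589  55.59415511]
 hrect ((489.2732238769531, 110.21553802490234), (60.38605499267578, 12.126973152160645), 17.827600479125977)
 handle dir deg -162.44350805277531
 prect ((491.8024597167969, 109.23313903808594), (93.98106384277344, 93.50077819824219), 17.691686630249023) mean [nan nan]
[(2, 1125), (4, 128), (6, 45), (8, 125), (10, 485), (12, 762), (14, 296), (16, 112), (18, 140), (20, 75), (22, 80), (24, 83), (26, 75), (28, 98), (30, 81), (32, 142), (34, 173), (36, 171), (38, 149), (40, 144), (42, 178), (44, 174), (46, 148), (48, 153), (50, 147), (52, 134), (54, 154), (56, 199), (58, 923), (60, 1339), (62, 424), (64, 130), (66, 156), (68, 404), (70, 504), (72, 152), (74, 43), (76, 48), (78, 167), (80, 224), (82, 66), (84, 171), (86, 980), (88, 577), (90, 86)]
```

View pics/crop_top.png

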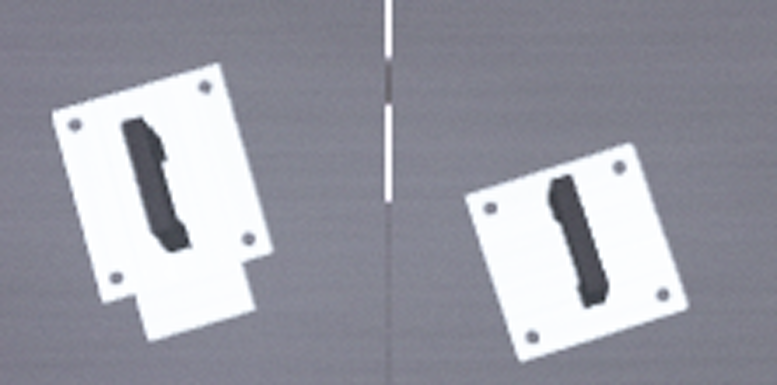

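View pics/crop_box.png

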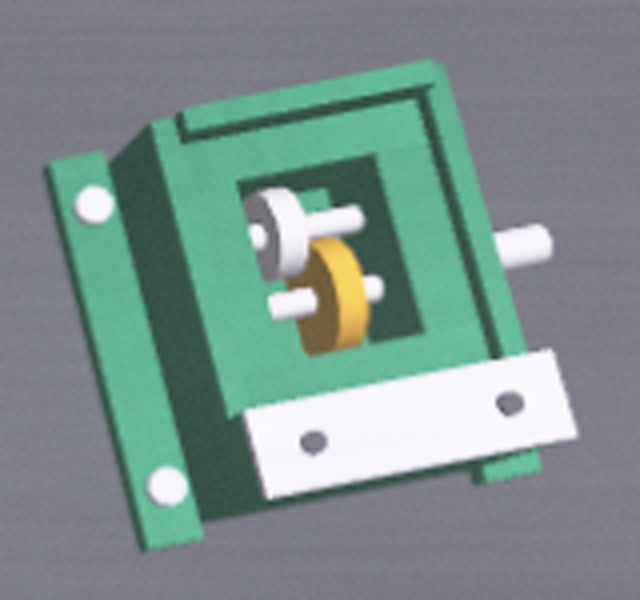

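```bash
cat > m2.py <<'E'
from m import *
import sys
from scipy.optimize import minimize
print('-----')
# gearbox fit: expected height map in box frame, on flat, non-noisy categories
def model(p):
    x,y=p[:,0],p[:,1]
    h=np.full(len(p),np.nan)
    ins=(abs(y)<53)&(x>-78)&(x<68)
    h[ins]=60
    h[(abs(y)>53)&(abs(y)<63)&(x>-78)&(x<68)]=70
    h[(x>68)&(x<78)&(abs(y)<63)]=80
    h[(x>-78)&(x<-52)&(abs(y)<63)]=87
    return h
m=region(455,600,125,260)&(W[:,:,2]>54)
P=W[m]; print(len(P))
def cost(q):
    c,s_=np.cos(q[2]),np.sin(q[2]); d=P[:,:2]-q[:2]
    p=np.c_[d[:,0]*c+d[:,1]*s_, -d[:,0]*s_+d[:,1]*c]
    h=model(p); e=np.where(np.isnan(h),12,np.minimum(abs(P[:,2]-h),12)); return e.mean()
best=None
for a in np.radians(np.arange(-30,31,5)):
  for dx in range(-30,31,10):
    for dy in range(-30,31,10):
      q=[np.mean(P[:,0])+dx,np.mean(P[:,1])+dy,a]; f=cost(q)
      if best is None or f<best[0]: best=(f,q)
for _ in range(3):
    r=minimize(cost,best[1],method='Nelder-Mead',options=dict(initial_simplex=np.array(best[1])+np.array([[0,0,0],[6,0,0],[0,6,0],[0,0,.08]])))
    best=(r.fun,r.x)
print('box',best[0],best[1][:2],np.degrees(best[1][2]))
L=W[m&(W[:,:,2]>84)&(im.min(2)>120)]; rr=cv2.minAreaRect(L[:,:2].astype(np.float32)); print('lip rect',rr,np.nanmean(L,0))
q=best[1]; c,s_=np.cos(q[2]),np.sin(q[2]); print('expected lip centre', q[0]-65*c,q[1]-65*s_)
# tongue cover plate
mm=region(195,280,160,255)&(W[:,:,2]>3)&(W[:,:,2]<12)&(im.min(2)>120)
C=W[mm]
for a in [15.5]:
    a=np.radians(a); u=np.array([np.cos(a),np.sin(a)]); vv=np.array([-u[1],u[0]]); o=np.array([519.9,299.4])
    A=(C[:,:2]-o)@u; B=(C[:,:2]-o)@vv
    print('x ext',np.percentile(A,[.2,99.8]),'y ext',np.percentile(B[A>-35],[.5,99.5]),'tongue y',np.percentile(B[A<-50],[1,99]))
E
python3 m2.py | sed -n '/-----/,$p'
```

```text
-----
6751
box 3.428152627235496 [ 543.66708591 -209.96850548] 10.86788829938474
lip rect ((474.980712890625, -223.68838500976562), (37.74422073364258, 127.15625), 11.35972785949707) [ 474.8669181  -222.53511272   87.62820809]
expected lip centre 479.8328909449525 -222.22393501153155
x ext [-85.30105642  85.3585468 ] y ext [-75.12755714  61.08232247] tongue y [-52.32396345  68.66392538]
```

The left crop shows the tongued cover, with its tongue at about crop (200,310). The right crop is the square one. The gearbox is at about (543.7, -210) with yaw 11°, and its lip is nearest the robot. The cover is at about (519.5, 299) with yaw 15.6°.

```bash
cat > d.py <<'E'
import sys
from h import *
def delta(x,y,z,yaw=None):
    st=sense(); Rm=R.from_rotvec(st['orientation']).as_matrix()
    d=Rm.T@(np.array([x,y,z])-st['tcp_pos'])/10
    cy=np.degrees(np.arctan2(Rm[1,0],Rm[0,0]))
    print('t %.2f pos'%st['time_s'],st['tcp_pos'].round(1),'yaw %.2f'%cy,'tilt',Rm[:,2].round(3),'delta cm',d.round(2),'turn',None if yaw is None else round(cy-yaw,2),'F',st['contact_force'].round(1),'T',st['wrist_torque'].round(2),'w',round(st['grip_width'],1))
if __name__=='__main__':
    a=list(map(float,sys.argv[1:])); delta(*a)
E
python3 d.py 450 -250 220 15.6; python3 d.py 519.5 299 180 15.6
```

```text
t 0.10 pos [ 150.1 -606.2  230.5] yaw 13.91 tilt [-0.     0.002 -1.   ] delta cm [ 37.68 -27.37   1.09] turn -1.69 F [-0.3  0.1 -0.9] T [-0.   -0.02  0.  ] w 85.6
t 0.10 pos [ 150.1 -606.2  230.5] yaw 13.91 tilt [-0.     0.002 -1.   ] delta cm [ 57.62 -78.98   5.18] turn -1.69 F [-0.3  0.1 -0.9] T [-0.   -0.02  0.  ] w 85.6
```

>>> step_arm:
  increments:
    - [4.7,-3.4,0,-0.2,0]
    - [4.7,-3.4,0,-0.2,0]
    - [4.7,-3.4,0,-0.2,0]
    - [4.7,-3.4,0,-0.2,0]
    - [4.7,-3.4,0,-0.2,0]
    - [4.7,-3.4,0,-0.2,0]
    - [4.7,-3.4,0,-0.2,0]
    - [4.7,-3.4,0,-0.2,0]

```text
time_s: 1.1
tcp_pos: [446.2, -247.1, 231.1]
orientation: [-3.113, -0.424, 0.0]
contact_force: [0.8, 0.0, 0.0]
grip_width: 85.5
```

```bash
python3 d.py 519.5 299 190 15.6
```

```text
t 1.10 pos [ 446.2 -247.1  231.1] yaw 15.50 tilt [-0.  0. -1.] delta cm [ 21.66 -50.66   4.11] turn -0.1 F [0.8 0.  0. ] T [-0.04 -0.02 -0.02] w 85.5
```

>>> step_arm:
  increments:
    - [2.2,-5.4,0,0,0]
    - [2.2,-5.4,0,0,0]
    - [2.2,-5.4,0,0,0]
    - [2.2,-5.4,0,0,0]
    - [2.2,-5.4,0,0,0]
    - [2.2,-5.4,0,0,0]
    - [2.2,-5.4,0,0,0]
    - [2.2,-5.4,0,0,0]

```text
time_s: 2.1
tcp_pos: [499.5, 216.3, 231.1]
orientation: [3.113, 0.423, -0.0]
contact_force: [0.5, 0.3, -0.9]
grip_width: 85.4
```

```bash
python3 d.py 519.5 299 180 15.6
```

```text
t 2.10 pos [499.5 216.3 231.1] yaw 15.49 tilt [-0. -0. -1.] delta cm [ 4.14 -7.44  5.1 ] turn -0.11 F [ 0.5  0.3 -0.9] T [-0.   -0.04  0.02] w 85.4
```

>>> step_arm:
  increments:
    - [1.0,-2.0,1,0,0]
    - [1.0,-2.0,1,0,0]
    - [1.0,-2.0,1.5,0,0]
    - [1.1,-1.4,1.6,-0.1,0]
    - [0,0,0,0,0]
    - [0,0,0,0,0]
    - [0,0,0,0,0]
    - [0,0,0,0,0]

```text
time_s: 3.1
tcp_pos: [519.6, 296.4, 180.9]
orientation: [3.113, 0.425, 0.002]
contact_force: [-0.8, 0.3, 0.3]
grip_width: 85.4
```

```bash
python3 - <<'E'
from h import *
from d import delta
delta(519.5,299,30,15.6)
s=snapshot('wrist'); save('w1',s); W=cloud(s)
z=W[:,:,2]
hz=(z>48)&(z<64); H=W[hz]
print(len(H))
m=(abs(W[:,:,0]-519)<60)&(abs(W[:,:,1]-299)<50)&hz
H=W[m].astype(np.float32); print(len(H),cv2.minAreaRect(H[:,:2]),np.median(H[:,2]))
E
```

```text
t 3.10 pos [519.6 296.4 180.9] yaw 15.56 tilt [ 0.001  0.    -1.   ] delta cm [ 0.05 -0.26 15.09] turn -0.04 F [-0.8  0.3  0.3] T [0.02 0.08 0.01] w 85.4
5523Traceback (most recent call last):
  File "<stdin>", line 9, in <module>
cv2.error: OpenCV(4.12.0) /io/opencv/modules/imgproc/src/convhull.cpp:143: error: (-215:Assertion failed) total >= 0 && (depth == CV_32F || depth == CV_32S) in function 'convexHull'
```

View pics/w1.png

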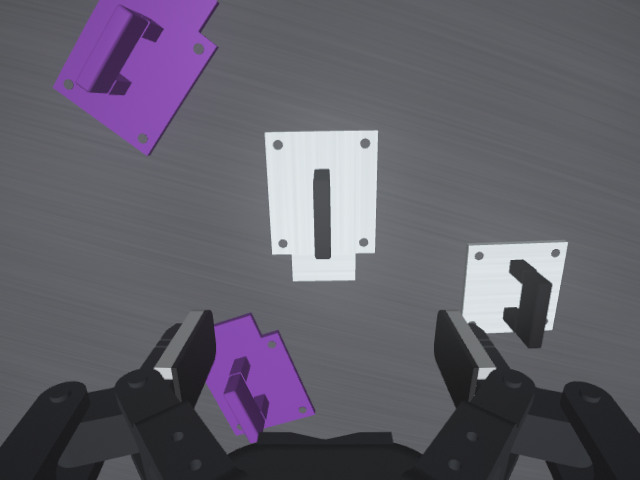

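The wrist view shows the chosen cover upright at (322,200), handle at (322,213), and tongue at (323,268) towards the gripper. It's aligned with the jaws. The empty region needs debugging.

```bash
python3 - <<'E'
from h import *
s=snapshot('wrist'); W=cloud(s)
print(s['xyz'],R.from_rotvec(s['orientation']).as_matrix().round(3),s['k1'])
for p in [(322,200),(322,213),(322,250),(300,150),(300,268),(400,100)]: print(p,W[p[1],p[0]].round(1),s['z_map'][p[1],p[0]])
E
```

```text
[596.53376695 317.70152886 322.95922884] [[ 0.269 -0.914 -0.304]
 [-0.963 -0.254 -0.086]
 [ 0.001  0.316 -0.949]] -0.06228248736445246
(322, 200) [535.7 302.2  54.1] 274.94254
(322, 213) [526.7 299.8  54.8] 277.16345
(322, 250) [499.7 292.3  55.3] 285.5334
(300, 150) [559.8 327.5   6.5] 310.55258
(300, 268) [460.1 301.8   5.8] 343.78558
(400, 100) [618.5 261.   -1.6] 306.16925
```

```bash
python3 - <<'E'
from h import *
from d import delta
s=snapshot('wrist'); W=cloud(s); z=W[:,:,2]; im=s['pixels'].astype(int)
uv=np.zeros(z.shape,bool); uv[110:300,250:395]=1
H=W[uv&(z>50)&(z<62)]; r=cv2.minAreaRect(H[:,:2].astype(np.float32)); print('handle',r,np.median(H[:,2]))
d=H[:,:2]-H[:,:2].mean(0); w_,V=np.linalg.eigh(d.T@d); print(np.degrees(np.arctan(V[1,1]/V[0,1])))
P=W[uv&(im.min(2)>130)&(z<15)]
a=np.radians(15.6);u=np.array([np.cos(a),np.sin(a)]);v=np.array([-u[1],u[0]])
o=np.array([519.5,299]);A=(P[:,:2]-o)@u;B=(P[:,:2]-o)@v
print(np.percentile(A,[.3,99.7]),np.percentile(B[A>-35],[.5,99.5]),np.percentile(B[A<-52],[1,99]))
delta(519.5,299,29,15.6)
E
```

```text
handle ((521.6642456054688, 298.6366882324219), (59.64165115356445, 11.97586727142334), 16.0086669921875) 55.07286574350945
16.362325502958175
[-71.10936881  61.63623634] [-46.12443251  44.18783564] [-29.94995545  25.82563946]
t 3.25 pos [519.4 296.7 180.7] yaw 15.58 tilt [ 0.001  0.    -1.   ] delta cm [ 0.06 -0.22 15.17] turn -0.02 F [ 0.3 -0.6 -0.1] T [-0.06 -0.03  0.  ] w 85.3
```

```bash
python3 d.py 522 298.6 26 16
```

```text
t 3.25 pos [519.4 296.7 180.7] yaw 15.58 tilt [ 0.001  0.    -1.   ] delta cm [ 0.29 -0.11 15.47] turn -0.42 F [ 0.3 -0.6 -0.1] T [-0.06 -0.03  0.  ] w 85.3
```

>>> step_arm:
  increments:
    - [0.3,-0.1,3,-0.4,0]
    - [0,0,3.5,0,0]
    - [0,0,3.5,0,0]
    - [0,0,3,0,0]
    - [0,0,1.5,0,0]
    - [0,0,1,0,0]
    - [0,0,0,0,0]
    - [0,0,0,0,1]

```text
time_s: 4.25
tcp_pos: [522.4, 299.1, 26.2]
orientation: [-3.11, -0.437, -0.002]
contact_force: [-0.5, -0.0, -0.0]
grip_width: 69.6
```

```bash
python3 d.py 522 298.6 26 16
```

```text
t 4.25 pos [522.4 299.1  26.2] yaw 16.01 tilt [ 0.001  0.001 -1.   ] delta cm [-0.05  0.04  0.02] turn 0.01 F [-0.5 -0.  -0. ] T [-0.01 -0.07  0.05] w 69.6
```

>>> step_arm:
  increments:
    - [0,0,0,0,1]
    - [0,0,0,0,1]
    - [0,0,0,0,1]
    - [0,0,0,0,1]
    - [0,0,-2,0,1]
    - [0,0,-4,0,1]
    - [0,0,-5,0,1]
    - [0,0,-4,0,1]

```text
time_s: 5.25
tcp_pos: [521.7, 298.7, 176.7]
orientation: [-3.111, -0.438, 0.0]
contact_force: [0.8, -0.4, -3.0]
grip_width: 10.9
```

```bash
python3 - <<'E'
from h import *
from d import delta
q=np.radians(11.1); c,s=np.cos(q),np.sin(q)
g=lambda x,y:(543.7+x*c-y*s,-210+x*s+y*c)
print(g(-138,0)); delta(*g(-138,0),180,11.1)
s=snapshot('wrist'); save('w2',s)
E
```

```text
(np.float64(408.2816123690702), np.float64(-236.56803138057523))
t 5.25 pos [521.7 298.7 176.7] yaw 16.02 tilt [-0.  0. -1.] delta cm [-25.67  48.32  -0.33] turn 4.92 F [ 0.8 -0.4 -3. ] T [ 0.03 -0.04  0.04] w 10.9
```

View pics/w2.png

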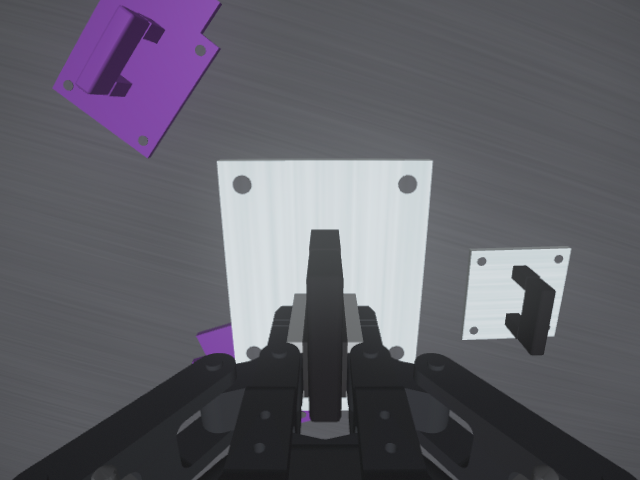

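The cover is held level (3 N on the wrist), with its plate at (325,260). Now I'll carry it to the outside of the keeper lip. There I'll press the +x end of the plate on the lip top, so the cover pivots in the jaws.

>>> step_arm:
  increments:
    - [-2,3.8,0,0,1]
    - [-2.6,5,0,0,1]
    - [-2.6,5,0,0,1]
    - [-2.6,5,0,0,1]
    - [-2.6,5,0,0,1]
    - [-2.6,5,0,0,1]
    - [-2.6,5,0,0,1]
    - [-2.6,5,0,0,1]

```text
time_s: 6.3
tcp_pos: [433.8, -131.6, 175.0]
orientation: [-3.111, -0.438, 0.0]
contact_force: [1.4, -0.6, -1.7]
grip_width: 11.1
```

```bash
python3 - <<'E'
from h import *
from d import delta
delta(408.3,-236.6,150,11.1)
E
```

```text
t 6.30 pos [ 433.8 -131.6  175. ] yaw 16.02 tilt [-0.  0. -1.] delta cm [-5.35  9.39  2.5 ] turn 4.92 F [ 1.4 -0.6 -1.7] T [-0.   -0.13  0.08] w 11.1
```

>>> step_arm:
  increments:
    - [-1.3,2.3,0,0,1]
    - [-1.3,2.4,0,0,1]
    - [-1.4,2.4,0,0,1]
    - [-1.3,2.3,0,0,1]
    - [0,0,1,2.5,1]
    - [0,0,1.5,2.4,1]
    - [0,0,1.2,0,1]
    - [0,0,0,0,1]

```text
time_s: 7.3
tcp_pos: [409.0, -234.4, 137.3]
orientation: [-3.125, -0.306, 0.003]
contact_force: [-1.1, 0.0, -2.7]
grip_width: 11.1
```

```bash
cat > look.py <<'E'
from h import *
from d import delta
import sys
q=np.radians(11.1); c,sn=np.cos(q),np.sin(q)
g=lambda x,y:(543.7+x*c-y*sn,-210+x*sn+y*c)
def togb(P): d=P[...,:2]-np.array([543.7,-210]); return np.stack([d[...,0]*c+d[...,1]*sn,-d[...,0]*sn+d[...,1]*c,P[...,2]],-1)
def look(name,cams=('wrist','top','scene')):
    out={}
    for n in cams:
        s=snapshot(n); save(name+n,s); out[n]=(s,togb(cloud(s)))
    st=sense(); print('tcp gb',togb(np.array(st['tcp_pos'])).round(1))
    return out
E
python3 - <<'E'
from look import *
o=look('a_',('wrist','scene'))
s,G=o['wrist']; im=s['pixels'].astype(int)
for p in [(260,200),(390,200),(325,170),(260,300)]: print(p,G[p[1],p[0]].round(1))
delta(*g(-138,0),113,11.1)
E
```

```text
tcp gb [-136.1    1.5  138.4]
(260, 200) [-95.   29.2 116.5]
(390, 200) [-94.7 -26.5 117.5]
(325, 170) [-82.    1.3 117.4]
(260, 300) [-142.9   31.6  116.9]
t 7.40 pos [ 409.8 -234.7  138.4] yaw 11.17 tilt [-0.  0. -1.] delta cm [-0.19  0.15  2.54] turn 0.07 F [ 0.1 -0.4 -1.5] T [-0.04 -0.03  0.03] w 11.1
```

View pics/a_wrist.png

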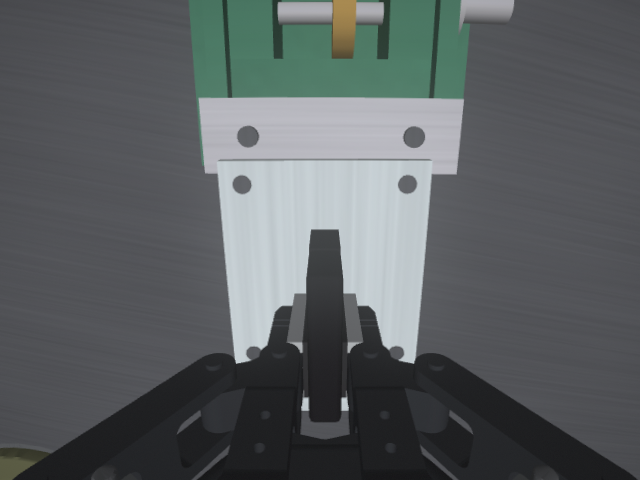

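View pics/a_scene.png

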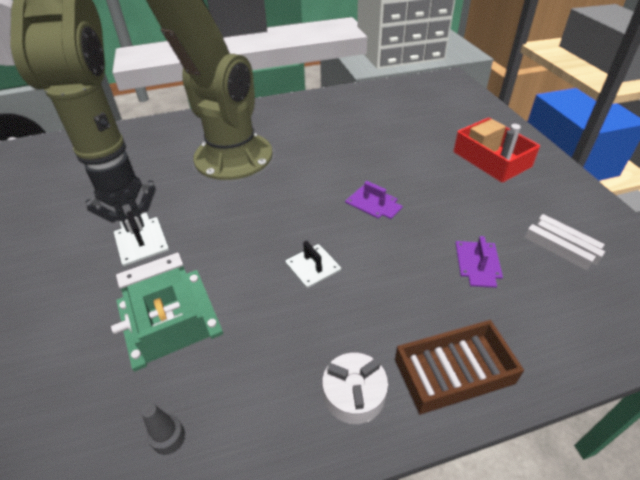

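The plate's +x edge (row 160) overlaps the lip front (row 172) by about 10 mm, and the two are parallel. Next I'll press down gently.

>>> step_arm:
  increments:
    - [0,0,1.2,0,1]
    - [0,0,1,0,1]
    - [0,0,0.3,0,1]
    - [0,0,0.2,0,1]
    - [0,0,0.2,0,1]
    - [0,0,0.2,0,1]
    - [0,0,0,0,1]
    - [0,0,0,0,1]

```text
time_s: 8.4
tcp_pos: [406.6, -235.2, 108.1]
orientation: [3.127, 0.303, -0.008]
contact_force: [-13.3, 1.1, 18.3]
grip_width: 10.8
```

```bash
python3 - <<'E'
from look import *
delta(*g(-138,0),113,11.1)
o=look('b_',('wrist',))
s,G=o['wrist']
for p in [(260,200),(390,200),(325,180),(260,300)]: print(p,G[p[1],p[0]].round(1))
E
```

```text
t 8.40 pos [ 406.6 -235.2  108.1] yaw 11.06 tilt [-0.005 -0.001 -1.   ] delta cm [ 0.14  0.17 -0.5 ] turn -0.04 F [-13.3   1.1  18.3] T [0.3  2.07 0.19] w 10.8
tcp gb [-139.4    1.7  108.1]
(260, 200) [-96.4  28.   91.8]
(390, 200) [-96.4 -26.2  92.2]
(325, 180) [-87.8   0.8  93.4]
(260, 300) [-145.5   31.3   87.4]
```

It's pivoting, about 5° so far with 18 N on the wrist. I'll continue.

>>> step_arm:
  increments:
    - [0,0,0.15,0,1]
    - [0,0,0.15,0,1]
    - [0,0,0.2,0,1]
    - [0,0,0.2,0,1]
    - [0,0,0.2,0,1]
    - [0,0,0.2,0,1]
    - [0,0,0,0,1]
    - [0,0,0,0,1]

```text
time_s: 9.45
tcp_pos: [403.2, -235.9, 96.5]
orientation: [-3.127, -0.3, 0.017]
contact_force: [-20.9, -1.3, 19.5]
grip_width: 11.0
```

```bash
python3 - <<'E'
from look import *
delta(*g(-138,0),113,11.1)
o=look('c_',('wrist',))
s,G=o['wrist']
for p in [(260,200),(390,200),(325,180),(260,300)]: print(p,G[p[1],p[0]].round(1))
E
```

```text
t 9.45 pos [ 403.2 -235.9   96.5] yaw 10.95 tilt [-0.011 -0.001 -1.   ] delta cm [ 0.47  0.16 -1.66] turn -0.15 F [-20.9  -1.3  19.5] T [-0.34  3.5   0.15] w 11.0
tcp gb [-142.9    1.6   96.5]
(260, 200) [-97.5  26.1  90.3]
(390, 200) [-97.6 -24.6  90.2]
(325, 180) [-89.4   0.7  91.7]
(260, 300) [-148.6   31.1   76.8]
```

Tilt is now about 15°. I'll lift off and measure how the cover sits in the jaws.

>>> step_arm:
  increments:
    - [-0.3,0,-1,0,1]
    - [0,0,-2,0,1]
    - [0,0,-2,0,1]
    - [1.5,0,-1.5,0,1]
    - [3,0,0,0,1]
    - [3,0,0,0,1]
    - [1,0,0,0,1]
    - [0,0,0,0,1]

```text
time_s: 10.5
tcp_pos: [490.2, -218.7, 161.0]
orientation: [-3.126, -0.306, 0.001]
contact_force: [0.6, 0.6, -2.9]
grip_width: 11.2
```

```bash
python3 - <<'E'
from look import *
o=look('d_',('wrist','scene'))
delta(*g(12,0),130,11.1)
s,G=o['wrist']; im=s['pixels'].astype(int); t=togb(np.array(sense()['tcp_pos']))
z=G[:,:,2]
m=np.zeros(z.shape,bool); m[100:400,190:460]=1
Q=G-t
# plate pixels: bright; fit plane by RANSAC-ish
m&=(im.min(2)>140)&(Q[:,:,2]<30)&(Q[:,:,2]>-70)&(abs(Q[:,:,1])<47)&(Q[:,:,0]>-60)&(Q[:,:,0]<75)
P=Q[m]
for _ in range(6):
    A=np.c_[P[:,0],P[:,1],np.ones(len(P))]; k=np.linalg.lstsq(A,P[:,2],rcond=None)[0]; r=A@k-P[:,2]; P=P[abs(r)<max(3,2*r.std())]
print(len(P),'tilt deg',np.degrees(np.arctan(k[:2])),'z at tcp x',k[2],'rms',r.std(),'ext x',np.percentile(P[:,0],[.2,99.8]),'y',np.percentile(P[:,1],[.5,99.5]))
E
```

```text
tcp gb [-55.5   1.3 161. ]
t 10.60 pos [ 489.  -219.4  161. ] yaw 11.08 tilt [-0.001 -0.    -1.   ] delta cm [6.76 0.13 3.09] turn -0.02 F [-0.6  0.7 -2.8] T [-0.03  0.04 -0.04] w 11.0
32719 tilt deg [15.07579438 -0.04622712] z at tcp x -19.228994989047884 rms 0.6065510888546123 ext x [-33.99459537  66.27383102] y [-44.80001221  44.3363784 ]
```

View pics/d_wrist.png

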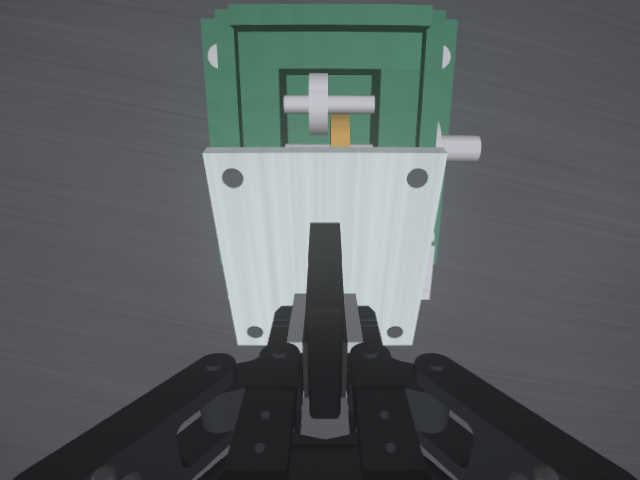

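View pics/d_scene.png

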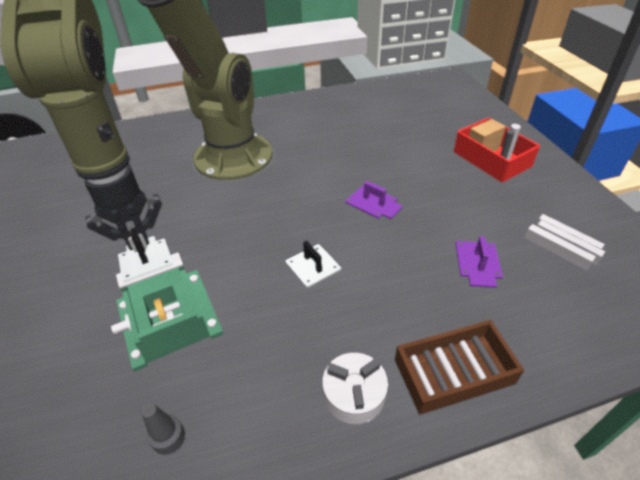

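Tilt is 15.1°, with the tongue down and central to within 1 mm. Relative to the TCP, the tongue tip is at about (-58, -41) mm and the far edge at (+68, -7) mm. I'll move it in over the recess and lower the tongue just ahead of the lip.

>>> step_arm:
  increments:
    - [2,0.1,0,0,1]
    - [2.5,0,0,0,1]
    - [2.4,0,0,0,1]
    - [0,0,0.5,0,1]
    - [0,0,1.8,0,1]
    - [0,0,1.8,0,1]
    - [0,0,1,0,1]
    - [0,0,0,0,1]

```text
time_s: 11.6
tcp_pos: [556.9, -207.2, 109.7]
orientation: [-3.127, -0.303, 0.003]
contact_force: [0.0, -0.0, -2.1]
grip_width: 10.8
```

```bash
python3 - <<'E'
from look import *
o=look('e_',('wrist','top'))
delta(*g(13.5,0),105,11.1)
E
```

```text
tcp gb [1.460e+01 1.000e-01 1.108e+02]
t 11.70 pos [ 558.  -207.1  110.8] yaw 11.09 tilt [ 0. -0. -1.] delta cm [-0.11  0.01  0.58] turn -0.01 F [ 0.5  0.1 -2. ] T [ 0.05 -0.01  0.01] w 11.2
```

View pics/e_wrist.png

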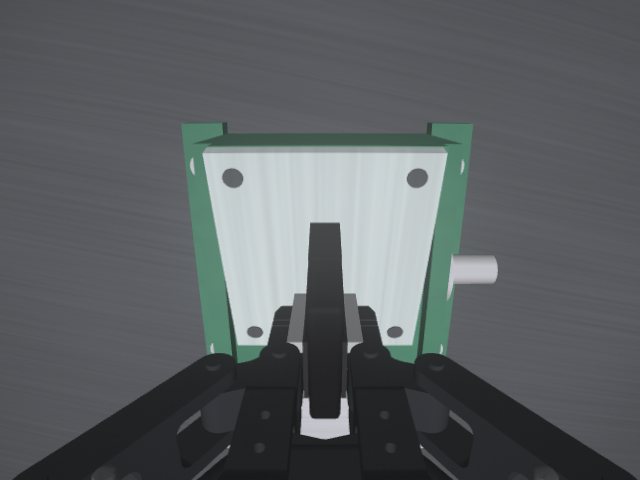

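View pics/e_top.png

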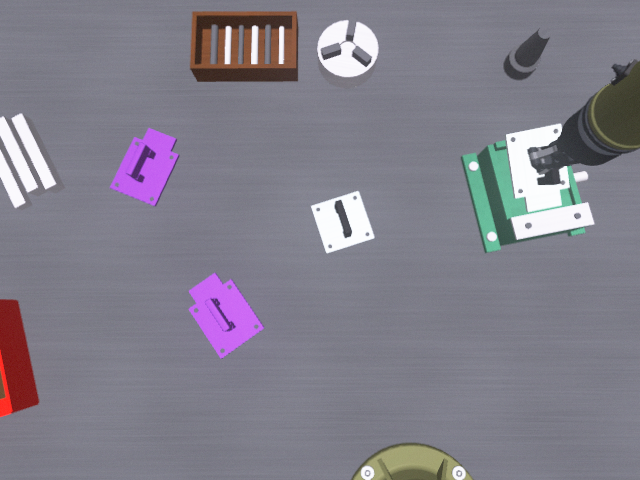

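In the wrist view the far edge (row 150) is over the stop wall (row 140). In the top view the tongue (545,205) is just ahead of the lip (552,220). I'll lower it 5 mm more, then slide it under the lip.

>>> step_arm:
  increments:
    - [0,0,0.5,0,1]
    - [0,0,0,0,1]
    - [-0.5,0,0,0,1]
    - [-0.6,0,0,0,1]
    - [-0.6,0,0,0,1]
    - [-0.5,0,0,0,1]
    - [-0.2,0,0,0,1]
    - [0,0,0,0,1]

```text
time_s: 12.7
tcp_pos: [534.5, -211.5, 105.4]
orientation: [3.127, 0.304, 0.0]
contact_force: [-0.1, -0.6, -2.9]
grip_width: 11.0
```

```bash
python3 - <<'E'
from look import *
o=look('f_',('wrist','top'))
delta(*g(-10,0),100,11.1)
s,G=o['wrist']
for p in [(260,200),(390,200),(325,180),(260,300)]: print(p,G[p[1],p[0]].round(1))
im=cv2.imread('pics/f_top.png')[110:260,450:620]; cv2.imwrite('pics/f_topc.png',cv2.resize(im,None,fx=4,fy=4,interpolation=cv2.INTER_CUBIC))
E
```

```text
tcp gb [ -9.    0.4 105.3]
t 12.80 pos [ 534.7 -211.3  105.3] yaw 11.12 tilt [ 0.  0. -1.] delta cm [-0.1   0.04  0.53] turn 0.02 F [-0.7  0.5 -1.8] T [-0.    0.01  0.02] w 11.1
(260, 200) [35.9 25.  98.9]
(390, 200) [ 36.  -25.9  99.1]
(325, 180) [ 44.2  -0.4 101.2]
(260, 300) [-15.1  29.9  85.2]
```

View pics/f_topc.png

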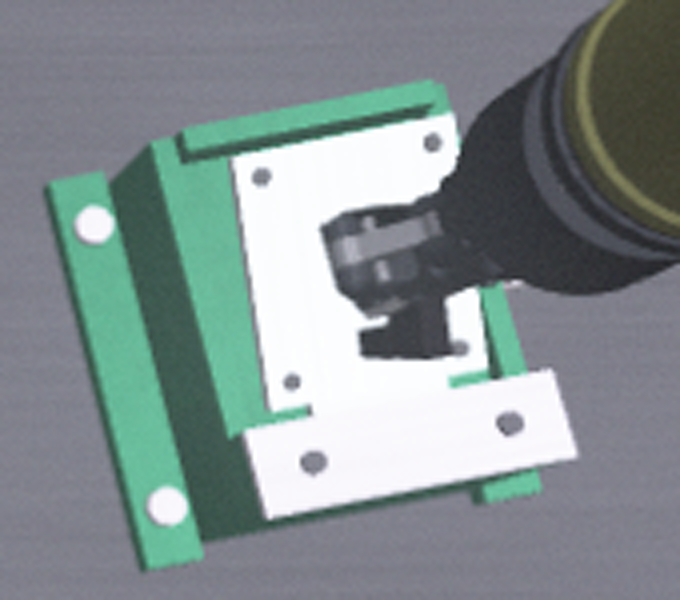

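View pics/f_wrist.png

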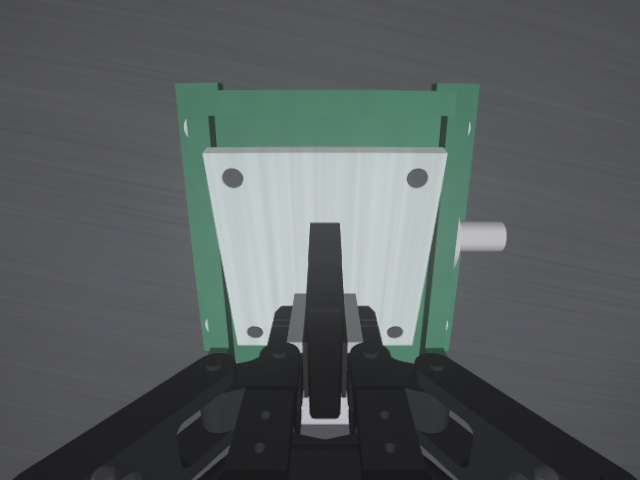

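The tongue is under the lip (lip crop row 420), with no contact force. The far edge is inside the stop wall. Now I'll swing it down, feeding +x so the tongue stays in place.

>>> step_arm:
  increments:
    - [0,0,0.4,0,1]
    - [0.2,0,0.2,0,1]
    - [0.2,0,0.2,0,1]
    - [0.2,0,0.25,0,1]
    - [0.2,0,0.25,0,1]
    - [0.2,0,0.25,0,1]
    - [0.2,0,0.25,0,1]
    - [0,0,0,0,1]

```text
time_s: 13.8
tcp_pos: [546.5, -209.0, 87.2]
orientation: [-3.127, -0.304, -0.0]
contact_force: [-1.5, -0.6, 2.5]
grip_width: 10.6
```

```bash
python3 - <<'E'
from look import *
o=look('g_',('wrist',))
delta(*g(3,0),86,11.1)
s,G=o['wrist']
for p in [(260,200),(390,200),(325,180),(260,300)]: print(p,G[p[1],p[0]].round(1))
E
```

```text
tcp gb [ 2.8  0.4 87.2]
t 13.85 pos [ 546.4 -209.1   87.2] yaw 11.11 tilt [ 0.  0. -1.] delta cm [0.02 0.04 0.12] turn 0.01 F [-2.1  0.7  2.1] T [-0.2   0.69 -0.04] w 11.2
(260, 200) [46.1 26.6 71.9]
(390, 200) [ 46.2 -27.3  72.5]
(325, 180) [54.4 -0.4 71.8]
(260, 300) [-1.6 29.5 69.4]
```

View pics/g_wrist.png

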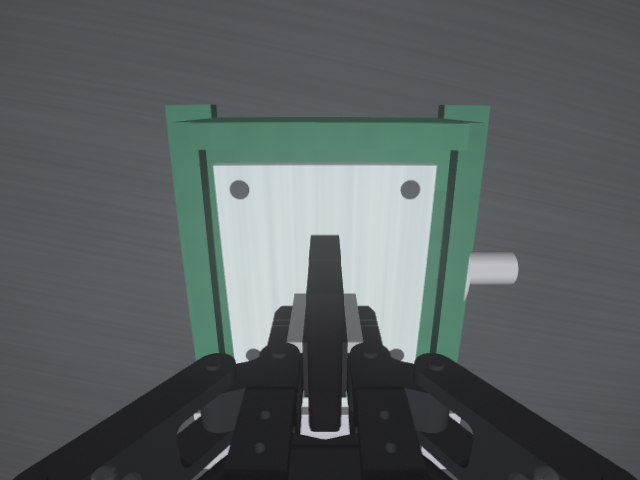

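About 3° remains, with the far edge clear inside the wall. I'll finish lowering it.

>>> step_arm:
  increments:
    - [0,0,0.1,0,1]
    - [0,0,0.1,0,1]
    - [0,0,0.1,0,1]
    - [0,0,0.1,0,1]
    - [0,0,0,0,1]
    - [0,0,0,0,1]
    - [0,0,0,0,1]
    - [0,0,0,0,1]

```text
time_s: 14.85
tcp_pos: [548.3, -208.7, 84.4]
orientation: [3.126, 0.305, 0.006]
contact_force: [0.4, 0.8, 8.0]
grip_width: 11.3
```

```bash
python3 - <<'E'
from look import *
o=look('h_',('wrist',))
delta(*g(3,0),86,11.1)
s,G=o['wrist']
for p in [(260,200),(390,200),(325,180),(260,300)]: print(p,G[p[1],p[0]].round(1))
E
```

```text
tcp gb [ 4.7  0.3 84.4]
t 14.90 pos [ 548.2 -208.8   84.4] yaw 11.14 tilt [ 0.004 -0.    -1.   ] delta cm [-0.17  0.03 -0.16] turn 0.04 F [1.2 0.4 6.9] T [ 0.04  0.35 -0.03] w 11.0
(260, 200) [47.5 26.9 67.3]
(390, 200) [ 47.8 -27.6  68.5]
(325, 180) [56.1 -0.4 68.1]
(260, 300) [ 0.4 29.4 66.8]
```

>>> step_arm:
  increments:
    - [0,0,0,0,0]
    - [0,0,0,0,0]
    - [0,0,0,0,0]
    - [0,0,0,0,0]
    - [0,0,0,0,0]
    - [0,0,-1.5,0,0]
    - [0,0,-3,0,0]
    - [0,0,-4,0,0]

```text
time_s: 15.9
tcp_pos: [545.9, -208.9, 169.6]
orientation: [-3.126, -0.304, 0.001]
contact_force: [0.5, -0.4, 0.4]
grip_width: 85.2
```

```bash
python3 - <<'E'
from look import *
o=look('i_',('wrist','top'))
delta(*g(3,0),86,11.1)
s,G=o['wrist']; im=s['pixels'].astype(int)
m=(abs(G[:,:,0])<75)&(abs(G[:,:,1])<50)&(G[:,:,2]>58)&(G[:,:,2]<76)&(im.min(2)>130)
P=G[m]; A=np.c_[P[:,:2],np.ones(len(P))]
for _ in range(4):
    k=np.linalg.lstsq(A,P[:,2],rcond=None)[0]; r=A@k-P[:,2]; kk=abs(r)<3; A=A[kk];P=P[kk]
print('tilt',np.degrees(np.arctan(k[:2])),'z0',k[2],np.percentile(P[:,0],[.5,99.5]),np.percentile(P[:,1],[.5,99.5]))
E
```

```text
tcp gb [  5.2  -0.4 173.6]
t 16.00 pos [ 548.9 -209.4  173.6] yaw 11.11 tilt [ 0.008 -0.003 -1.   ] delta cm [-0.29 -0.08  8.76] turn 0.01 F [ 1.3 -0.1  0.3] T [-0.02 -0.02  0.01] w 85.5
tilt [ 0.09263483 -0.05300976] z0 65.30658730602221 [-60.31955365  61.01802122] [-44.97473745  44.39660891]
```

View pics/i_wrist.png

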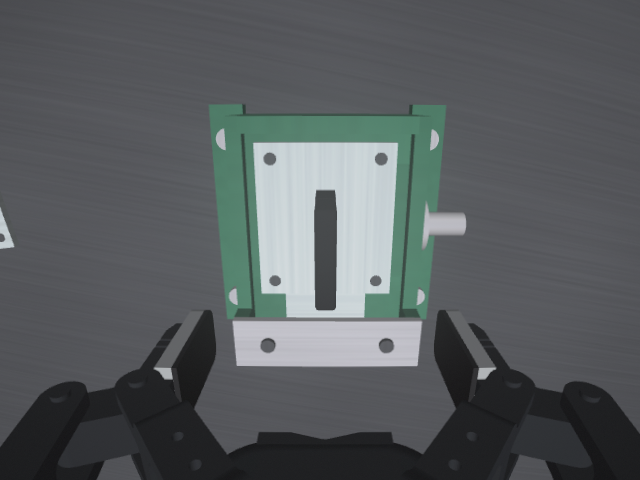

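The wrist view shows the cover flat in the recess (plate at 325,225). The tongue disappears under the lip at row 318 and the gripper is clear.

```bash
python3 -c "
from cell import close_job,sense
print(sense()['contact_force']); print(close_job())"
```

```text
[ 1.29634429 -0.05049789  0.28298461]
the job is handed in; nothing more can be done
None
```

The gearbox is closed with the tongued cover, and the job was handed in at about 16 s of the 38 s allowed.

**What I did:** I gripped the tongued cover by its handle. The arm moves cannot tilt the tool, so I pressed the cover's far end on the top of the keeper lip until it pivoted to 15° in the jaws. I then slid the tongue under the lip, swung the far end down inside the stop wall, let go and lifted clear.

**Last checks:**
- **Fit:** the cover lies flat to within 0.1°. Its top measured 65.3 mm, against 66 mm expected, which is within the camera's 2 mm calibration. Its origin is within about 1 mm of the gearbox's in x and y, and the tongue is under the lip.
- **Robot:** the gripper was open and about 85 mm higher than where it let go. The wrist force was about 1 N, the same as the idle reading.
- **Force:** the highest wrist force I read was about 29 N, while tilting the cover on the lip. I only read it at the end of each move, so a brief higher peak is possible.
- **Other covers:** I did not touch the plain cover or the purple look-alikes. I did not re-measure where they lie at the end.

No check failed. The tool was still swaying by about 4 mm in the last reading, clear of everything.

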